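# Square the lens carrier plates and hold the dry box open for loading

## Robot

A 6-joint arm with a two-finger parallel gripper is mounted at the origin on the work surface. World frame = base frame: x ahead of the robot, y to its left, z up, the work surface at z = 0. Lengths are in m, angles in rad, forces in N, time in s.
With the tool pointing down it reaches from about 0.35 to 0.975 m from the base axis. Payload 4.9 kg.
Tool frame: the origin (TCP) lies midway between the tips of the shut fingers; the grasp point (between the pads) lies 19 mm behind it (ctrl.tcp_to_grasp is the distance from the TCP to the grasp point, in m); z points along the fingers, y is the line along which they close (so a half turn about z gives the same grasp; the last joint's range is limited). The gripper opens to 85 mm and grips with 20 to 120 N. Pads are 22 mm wide; open, the fingers measure 114 mm over their backs; the gripper's body (76 mm by 85 mm) begins 54 mm behind the grasp point. The pads swing forward as they close: fully open they stand 13 mm farther back than shut.
Start: joints at [1.073, 0.053, 1.613, -0, 1.476, -0.119], TCP at [0.231, 0.581, 0.231] pointing down, gripper open.
Joint ranges: [-3.01, 3.01], [-1.01, 2.22], [0.06, 2.58], [-1.02, 4.17], [0.09, 2.62], [-3.14, 3.14]. Speed limits (rad/s): [2.57, 2.57, 3.14, 3.14, 3.14, 3.14].

## Interface

Orientations are given as a rotation vector (axis times angle).
In Python, from station import ctrl, job, get_image, camera_params, get_obs gives the robot as it stands (ctrl), with the cameras as plain functions, the readings as plain functions and the job (job).
- The arm moves only by the shell command python3 jog.py 'ROWS' [FORCE]. ROWS is a JSON list of rows, 1 to 20 of them, each written [opening, [dx, dy, dz], [rx, ry, rz]]: the finger opening in m, then dx, dy, dz in parts of the range, where 1.0 means 1 m, then a rotation vector rx, ry, rz in a scale on which 1.0 is 180 degrees; each row is the pose to reach, as a shift and turn from the pose commanded when the command began, along the tool's axes at that moment; what a row does not reach only later rows make up. A row lasts 1/12 s, in which the tool goes at most 0.0417 m and 0.125 rad, less where a joint would pass 70% of its speed; a pose out of reach is approached as far as the arm can. The fingers move at their own pace and stop on an object; FORCE is the grip in N (left out, the last holds). Time passes only in rows, so rows that do not move let the fingers close. It prints the time, the measured TCP pose, the force, the opening and the grip force at its end. No shift or turn number may pass 1 either way. Input that does not fit is refused with a message, and nothing moves.
- get_obs(): the state, without advancing time (a new reading comes with each control period).
- get_image(name): name is "side" or "top" or "wrist"; returns the picture (420x560x3 uint8, red, green, blue); there is no depth.
- camera_params(name): a dict with "fx", "fy", "cx", "cy" (pixels), "k1" (the pictures are not rectified: a ray, as slopes to the right and down, at radius r is drawn at 1 + k1 r^2 times it, then the intrinsics apply), "T" (4x4, takes a point from camera to world coordinates); the wrist camera has in their place "tool_from_camera" (4x4, takes a point from camera to tool coordinates, whose origin is the TCP and whose axes are the flange's). Camera axes: x right, y down, z forward; pixel columns grow to the right and rows downward; lengths in m; the calibration is good to about 2 mm. A picture is of the moment at which its call begins: read the wrist's pose just before it. camera_params takes no time and is no camera call.
- job.finish_job(): hands the job in; it is judged then, once.
The state is a dict: "t": time; "q": joint angles; "dq": joint speeds; "effort": joint torques, N m; "tool_pos": TCP position; "tool_rot": TCP orientation; "contact_force": force on the tool from outside, world axes, zero at the start; "wrist_torque": the same for the moment, N m; "opening": finger opening in m; "grip_force": force on a finger pad.
Only numpy, scipy, OpenCV 4.12 (cv2) and the standard library are available. Lean on these libraries where they do the work, as an engineer would, in place of code of your own. Each camera call takes 0.05 s, during which the arm holds its last target. There are 200 camera calls.

## Task

The lens carrier plates are about to go into the dry box: first tap the untidy stack home into the squaring corner, so that every plate lies flush against both fences. Then take the lid's black knob and tug it before turning it, to feel whether the latch is caught: if the lid comes up, carry on, and if it stops, turn the knob anticlockwise to draw the bolt. Lift the lid at least 40 degrees open and finish while still holding it there by the knob, so that I can load the box from the far side; leave the stack square and everything else on the bench where it is.

Things in the scene. Friction and masses are not known exactly. Their poses are not given: they have to be found in the camera images.
- corner: squaring corner bolted to the bench, yaw within 0.2 rad of the world's: a platen 10 mm high and two steel fences 42 mm high. Origin on the bench, z up. Far fence: inner face at x = +55 mm, along y from -65 to +55 mm. Left fence: inner face at y = +45 mm, along x from -75 to +55 mm. Open towards -x and -y, where the platen ends at x = -32, y = -25 mm
- lid_panel: lid of the dry box: white steel panel 246 x 286 mm, 11 mm thick, hinged along its edge nearest the robot. Origin in the middle of the hinge line, 110 mm above the bench; x from the hinge to the latch edge, y along the hinge line, z its upward normal. It falls shut if let go; lifting it at the knob takes 4 to 7 N
- lid (a joint): opening angle of the lid in rad: 0 shut, grows as the latch edge (far side) rises, stop at 1.3. With the bolt caught it rises only about 0.015 to 0.02 rad (3 to 4 mm at the knob) and then stops hard
- knob: round ribbed black latch knob, 38 mm across, 24 mm tall, on the lid 190 mm from the hinge line. Origin on its axis at the lid's top face; the grip fills z = 17 to 41 mm over a thin stem and a flat rose. It turns anticlockwise from above (+ about z) to a stop at 0.9 rad, against a return spring of at most 0.15 N m. At rest its axes are parallel to the lid's
- knob_grip (a point): where to grip the knob: on its axis at mid-height, 29 mm above the lid's top face; axes as the lid's. Turning the knob draws the hidden bolt, which is surely free from 0.8 rad on and stays drawn when the knob goes back. Neither knob nor box shows from outside whether the bolt is caught at the start
- drybox: dry box fixed to the bench: white steel case 240 (x) x 280 (y) x 110 mm high, a dial and a brass fitting on its far side. Origin in the middle of its underside; x points from the hinge side (towards the robot) to the latch side, yaw within 0.25 rad of the world's; the hinge line is the edge x = -120 mm, z = 110 mm
- plate0: rigid lens carrier plate 100 (x) x 80 (y) x 6 mm, 50 g, number 0 of 0 to 4 from the bottom of the stack; origin in the middle of its underside. At first within 0.09 rad of the corner's axes and 2 to 25 mm off each fence; pushed home its origin is at x = 5, y = 5 mm of the corner's frame. It overhangs the platen on the open sides; the whole stack slides at 0.5 to 2 N
- plate1: rigid lens carrier plate 100 (x) x 80 (y) x 6 mm, 50 g, number 1 of 0 to 4 from the bottom of the stack; origin in the middle of its underside. At first within 0.09 rad of the corner's axes and 2 to 25 mm off each fence; pushed home its origin is at x = 5, y = 5 mm of the corner's frame. It overhangs the platen on the open sides; the whole stack slides at 0.5 to 2 N
- plate2: rigid lens carrier plate 100 (x) x 80 (y) x 6 mm, 50 g, number 2 of 0 to 4 from the bottom of the stack; origin in the middle of its underside. At first within 0.09 rad of the corner's axes and 2 to 25 mm off each fence; pushed home its origin is at x = 5, y = 5 mm of the corner's frame. It overhangs the platen on the open sides; the whole stack slides at 0.5 to 2 N
- plate3: rigid lens carrier plate 100 (x) x 80 (y) x 6 mm, 50 g, number 3 of 0 to 4 from the bottom of the stack; origin in the middle of its underside. At first within 0.09 rad of the corner's axes and 2 to 25 mm off each fence; pushed home its origin is at x = 5, y = 5 mm of the corner's frame. It overhangs the platen on the open sides; the whole stack slides at 0.5 to 2 N
- plate4: rigid lens carrier plate 100 (x) x 80 (y) x 6 mm, 50 g, number 4 of 0 to 4 from the bottom of the stack; origin in the middle of its underside. At first within 0.09 rad of the corner's axes and 2 to 25 mm off each fence; pushed home its origin is at x = 5, y = 5 mm of the corner's frame. It overhangs the platen on the open sides; the whole stack slides at 0.5 to 2 N
- tub_big: big white lidded plastic tub, 90 mm across, 100 mm tall, loose bystander; origin in the middle of its underside
- tub_small: small white lidded plastic tub, 70 mm across, 75 mm tall, loose bystander; origin in the middle of its underside
- blower: black rubber air blower bulb with a steel nozzle pointing up, 64 mm across, 108 mm tall, loose bystander; origin in the middle of its underside
- tissue_pad: pad of white lens tissue, 90 x 90 x 14 mm, loose bystander; origin in the middle of its underside
- lens_tray: small green tray of glass lenses, 150 x 110 x 28 mm, loose bystander; origin in the middle of its underside
- tweezers: steel tweezers with a black grip, 145 x 20 x 10 mm, lying along its x, loose bystander; origin in the middle of its underside
- loupe: black eye loupe, 48 mm across, 40 mm tall, loose bystander; origin in the middle of its underside

How it is judged:
By the outcome, as a careful person would: the job done as asked, in the order asked, and still so for the second after the job is handed in, while the arm keeps its last pose, push and grip.
It also fails if it takes over 69 s, if anything falls off the work surface, if the arm or the gripper's body presses on something with over 40 N, if the wrist force passes 120 N, or if a joint passes its speed limit or range.

## Working session

There is one attempt and no reset: what is moved stays moved. The work goes in short steps, Python scripts to look and compute and a shell command to move; the robot and the scene stay as the last step left them, time stands still between calls to the robot, and variables do not carry over. Pictures are saved under pics/ and viewed, at most 10 in all, crops included, and the job is handed in when it is done.

```bash
ls; mkdir -p pics
python3 - <<'E'
from station import ctrl, job, get_image, camera_params, get_obs
import cv2, numpy as np
for n in ("side","top"):
    cv2.imwrite(f"pics/{n}0.png",get_image(n)[:,:,::-1]); p=camera_params(n); print(n,{k:(np.round(v,4).tolist()) for k,v in p.items()})
p=camera_params("wrist");print({k:(np.round(v,4).tolist()) for k,v in p.items()})
o=get_obs();print(o["t"],o["tool_pos"],o["tool_rot"],o["contact_force"])
cv2.imwrite("pics/w0.png",get_image("wrist")[:,:,::-1])
E
```

```text
jog.py
pics
station.py
side {'fx': 401.9971, 'fy': 401.9971, 'cx': 279.8236, 'cy': 209.2494, 'k1': 0.0148, 'T': [[0.6942, -0.4405, 0.5693, -0.1856], [-0.7198, -0.422, 0.5512, -0.7067], [-0.0025, -0.7924, -0.61, 0.9381], [0.0, 0.0, 0.0, 1.0]]}
top {'fx': 470.8158, 'fy': 470.8158, 'cx': 276.8772, 'cy': 202.9825, 'k1': -0.1272, 'T': [[0.0117, -0.9914, 0.1302, 0.3989], [-0.9999, -0.0116, 0.0018, -0.0008], [-0.0002, -0.1302, -0.9915, 1.455], [0.0, 0.0, 0.0, 1.0]]}
{'fx': 365.0302, 'fy': 365.0302, 'cx': 280.636, 'cy': 203.0876, 'k1': -0.0889, 'tool_from_camera': [[0.0016, -0.9496, -0.3134, 0.0814], [1.0, 0.0017, 0.0001, 0.0004], [0.0005, -0.3134, 0.9496, -0.1426], [0.0, 0.0, 0.0, 1.0]]}
0.1 [0.23085486 0.58020178 0.23018758] [-5.91328475e-01 -3.08484303e+00  2.74264247e-03] [ 0.6086444   0.1984475  -0.40251806]
```

View pics/top0.png

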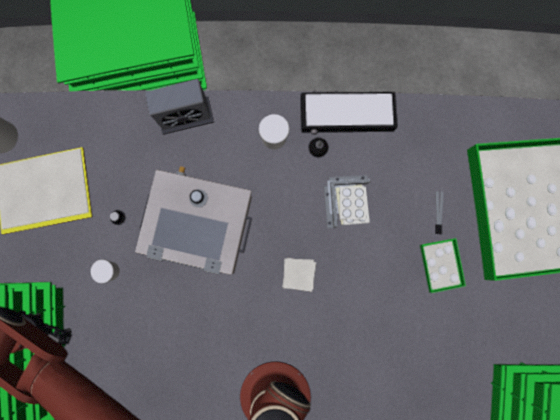

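View pics/side0.png

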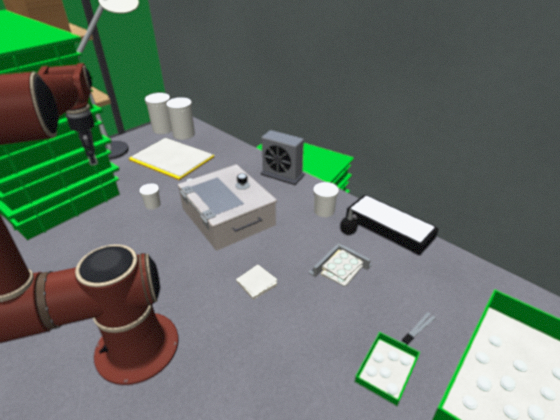

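The top view shows the corner at (347,200): far fence near row 180, left fence near col 331, with white plates between them. The box is at (195,222) with the knob at (197,197). The blower is at (318,147), the tub at (273,128), and the tissue pad at (299,274). The side view agrees: knob at (242,178), stack at (343,265).

```bash
cat > h.py <<'E'
from station import ctrl, job, get_image, camera_params, get_obs
import cv2, numpy as np
from scipy.spatial.transform import Rotation as R
def tool():
    o=get_obs(); T=np.eye(4); T[:3,:3]=R.from_rotvec(o["tool_rot"]).as_matrix(); T[:3,3]=o["tool_pos"]; return T
def cam(n,Tt=None):
    p=camera_params(n)
    T=np.array(p["T"]) if n!="wrist" else (tool() if Tt is None else Tt)@np.array(p["tool_from_camera"])
    return p,T
def ray(c,px):
    p,T=c; d=np.array([(px[0]-p["cx"])/p["fx"],(px[1]-p["cy"])/p["fy"]]); u=d.copy()
    for _ in range(20): u=d/(1+p["k1"]*(u@u))
    v=T[:3,:3]@np.array([u[0],u[1],1]); return T[:3,3],v/np.linalg.norm(v)
def plane(c,px,z):
    o,v=ray(c,px); return o+v*(z-o[2])/v[2]
def tri(obs):
    A=np.zeros((3,3));b=np.zeros(3)
    for c,px in obs:
        o,v=ray(c,px);P=np.eye(3)-np.outer(v,v);A+=P;b+=P@o
    x=np.linalg.solve(A,b); return x,[np.linalg.norm(np.cross(x-ray(c,px)[0],ray(c,px)[1])) for c,px in obs]
def shot(n,f):
    c=cam(n); im=get_image(n)[:,:,::-1].copy(); cv2.imwrite(f,im); return c,im
def togo(pos,rotvec=None,Rm=None):
    "shift and turn in tool axes"
    T=tool(); d=T[:3,:3].T@(np.array(pos)-T[:3,3])
    r=np.zeros(3) if Rm is None else R.from_matrix(T[:3,:3].T@Rm).as_rotvec()
    return np.round(d,4),np.round(r,4)
def down(yaw): # tool x axis at world yaw, pointing down
    c,s=np.cos(yaw),np.sin(yaw); return np.array([[c,s,0],[s,-c,0],[0,0,-1]])
E
python3 - <<'E'
from h import *
t,s=cam("top"),cam("side")
print("knob",tri([(t,(197,195)),(s,(242,178))]))
print("stack",tri([(t,(352,203)),(s,(344,265))]))
for n,px,z in [("blower",(318,147),.05),("tub",(273,128),.1),("tissue",(299,274),.014),("fencecorner",(328,180),.04),("farend",(369,179),.04),("leftend",(331,226),.04)]: print(n,plane(t,px,z))
T=tool();print(T.round(3))
C=(T@np.array(cam("wrist")[0]["tool_from_camera"]));print(C.round(3))
E
```

```text
knob (array([0.58854799, 0.22751656, 0.15126912]), [np.float64(0.0020135294725803846), np.float64(0.002013529472580211)])
stack (array([ 0.59024825, -0.22992761,  0.03265346]), [np.float64(0.0027774970260497907), np.float64(0.0027774970260497135)])
blower [ 0.75798895 -0.12231892  0.05      ]
tub [0.80164633 0.01581323 0.1       ]
tissue [ 0.37143241 -0.06792168  0.014     ]
fencecorner [ 0.6573796  -0.15365426  0.04      ]
farend [ 0.66221559 -0.2799698   0.04      ]
leftend [ 0.51656874 -0.16239122  0.04      ]
[[-0.929  0.37  -0.001  0.231]
 [ 0.37   0.929 -0.001  0.58 ]
 [ 0.    -0.002 -1.     0.23 ]
 [ 0.     0.     0.     1.   ]]
[[ 0.368  0.883  0.291  0.156]
 [ 0.93  -0.349 -0.117  0.611]
 [-0.002  0.313 -0.95   0.373]
 [ 0.     0.     0.     1.   ]]
```

Run:
```python
from h import *
print(togo([.53,.23,.33],Rm=down(np.pi)))
```

```text
(array([-0.4074, -0.215 , -0.0994]), array([-0.0015, -0.0005, -0.3787]))
```

Units first: turns go in shares of 180 degrees. So -0.379 rad is -0.1206.

```bash
r="";python3 jog.py '[[0.04,[0,0,-0.04],[0,0,0]],[0.04,[-0.03,-0.015,-0.07],[0,0,-0.0318]],[0.04,[-0.4074,-0.215,-0.0994],[0,0,-0.1206]],[0.04,[-0.4074,-0.215,-0.0994],[0,0,-0.1206]],[0.04,[-0.4074,-0.215,-0.0994],[0,0,-0.1206]],[0.04,[-0.4074,-0.215,-0.0994],[0,0,-0.1206]],[0.04,[-0.4074,-0.215,-0.0994],[0,0,-0.1206]],[0.04,[-0.4074,-0.215,-0.0994],[0,0,-0.1206]],[0.04,[-0.4074,-0.215,-0.0994],[0,0,-0.1206]],[0.04,[-0.4074,-0.215,-0.0994],[0,0,-0.1206]],[0.04,[-0.4074,-0.215,-0.0994],[0,0,-0.1206]],[0.04,[-0.4074,-0.215,-0.0994],[0,0,-0.1206]],[0.04,[-0.4074,-0.215,-0.0994],[0,0,-0.1206]],[0.04,[-0.4074,-0.215,-0.0994],[0,0,-0.1206]],[0.04,[-0.4074,-0.215,-0.0994],[0,0,-0.1206]]]'
python3 - <<'E'
from h import *
c,im=shot("wrist","pics/wk1.png"); np.save("wk1.npy",c[1])
print(togo([.57,-.22,.22],Rm=down(np.pi)),tool().round(3))
E
```

```text
t: 1.4
tool_pos: [0.5304, 0.2295, 0.3302]
tool_rot: [-0.003, -3.14, -0.0]
contact_force: [-0.6, 0.9, 0.5]
opening: 0.04
grip_force: 0.0
(array([-0.0404, -0.4504,  0.1101]), array([ 0.0003, -0.0012, -0.0002])) [[-1.     0.    -0.001  0.53 ]
 [ 0.     1.     0.     0.23 ]
 [ 0.001  0.    -1.     0.33 ]
 [ 0.     0.     0.     1.   ]]
```

View pics/wk1.png

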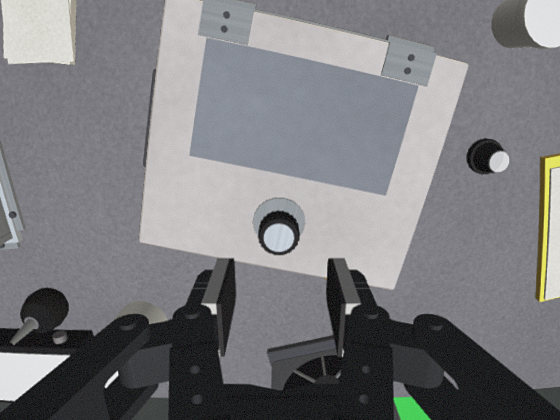

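The wrist view is upside-down (hinges at the top). The knob top is at (279,237), and lid corners are at about (141,241), (394,289) and (467,65). Next I'll look at the stack.

```bash
python3 jog.py '[[0.04,[-0.04,-0.45,0.11],[0,0,0]],[0.04,[-0.04,-0.45,0.11],[0,0,0]],[0.04,[-0.04,-0.45,0.11],[0,0,0]],[0.04,[-0.04,-0.45,0.11],[0,0,0]],[0.04,[-0.04,-0.45,0.11],[0,0,0]],[0.04,[-0.04,-0.45,0.11],[0,0,0]],[0.04,[-0.04,-0.45,0.11],[0,0,0]],[0.04,[-0.04,-0.45,0.11],[0,0,0]],[0.04,[-0.04,-0.45,0.11],[0,0,0]],[0.04,[-0.04,-0.45,0.11],[0,0,0]],[0.04,[-0.04,-0.45,0.11],[0,0,0]],[0.04,[-0.04,-0.45,0.11],[0,0,0]],[0.04,[-0.04,-0.45,0.11],[0,0,0]],[0.04,[-0.04,-0.45,0.11],[0,0,0]]]'
python3 - <<'E'
from h import *
c,im=shot("wrist","pics/ws1.png"); np.save("ws1.npy",c[1])
E
python3 jog.py '[[0.04,[0.09,0,0],[0,0,0]],[0.04,[0.09,0,0],[0,0,0]],[0.04,[0.09,0,0],[0,0,0]],[0.04,[0.09,0,0],[0,0,0]]]'
python3 - <<'E'
from h import *
c,im2=shot("wrist","pics/ws2.png"); np.save("ws2.npy",c[1])
im=cv2.imread("pics/ws1.png")
cv2.imwrite("pics/ws12.png",np.vstack([im[:300],im2[:300]]))
E
```

```text
t: 2.62
tool_pos: [0.5703, -0.2181, 0.2205]
tool_rot: [0.002, -3.141, -0.002]
contact_force: [-0.1, -0.3, -0.0]
opening: 0.0401
grip_force: 0.0
t: 3.0
tool_pos: [0.479, -0.2177, 0.221]
tool_rot: [-0.003, 3.141, -0.0]
contact_force: [0.2, -0.8, 0.7]
opening: 0.0401
grip_force: 0.0
```

View pics/ws12.png

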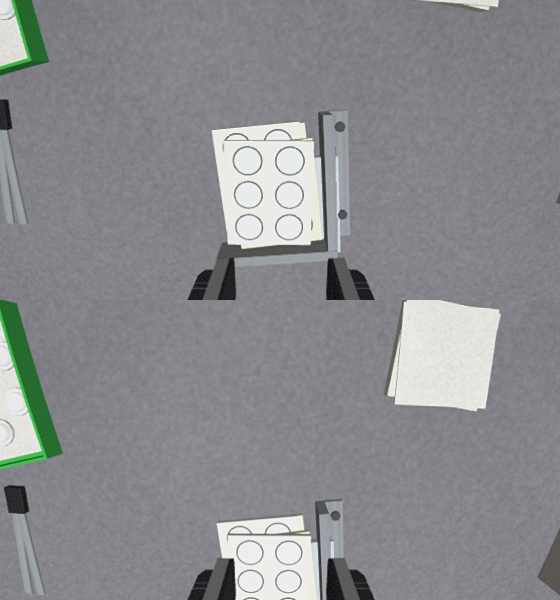

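The top half of this composite is view 1: stack near (270,190), left fence at cols 320-348, far fence near row 250. I'll enlarge the fence region.

Run:
```python
import cv2
im=cv2.imread("pics/ws1.png")[95:275,195:365]
cv2.imwrite("pics/ws1z.png",cv2.resize(im,(566,600),interpolation=cv2.INTER_CUBIC))
```

```text
(no output)
```

View pics/ws1z.png

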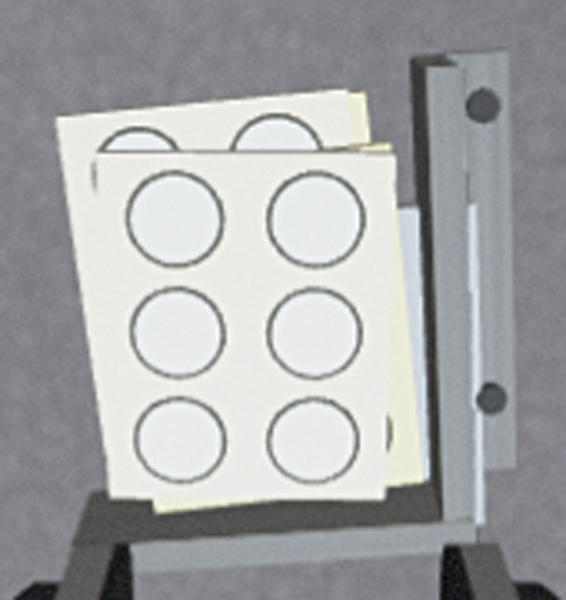

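Run:
```python
from h import *
p=camera_params("wrist");c1=(p,np.load("ws1.npy"));c2=(p,np.load("ws2.npy"))
g=cv2.cvtColor(cv2.imread("pics/ws2.png"),cv2.COLOR_BGR2GRAY)
print(g[196:210:2,312:336])
print(tri([(c1,(323.4,115.1)),(c2,(320,204))]))
near=plane(c1,(323.4,115.1),.042);cor=plane(c1,(327.5,251.6),.042);fr=plane(c1,(235.5,258.5),.042)
print(near,cor,fr,np.linalg.norm(near-cor))
d1=cor-near;d2=cor-fr;print("yaws",np.arctan2(d1[1],d1[0]),np.arctan2(-d2[0],d2[1]))
for n,z in [((57,118),.034),((347,91),.034),((96,152),.04),((396,155),.04),((385,499),.04),((110,497),.04)]: print(n,plane(c1,(195+n[0]/3.333,95+n[1]/3.333),z).round(4))
```

```text
[[140 133 138 135 135 134 129 126 129 129 133 139 137 140 138 140 136 136
  130 136 133 138 137 136]
 [139 143 133 135 138 139 133 130 135 138 138 137 138 133 133 135 137 135
  135 134 137 137 134 131]
 [146 142 137 130 126 129 124 122 122 122 120 115 115  98  95 100  93  89
   86  84  85  88  92  96]
 [133 138 142  87  79  81  79  83  81  80  84  79  81 136 145 150 145 150
  157 159 158 163 162 168]
 [135 140 139  79  78  81  87  82  82  83  77  83  84 112 157 157 158 156
  153 157 159 160 163 163]
 [137 139 140  89  71  81  83  83  84  86  83  84  86  83 140 166 158 152
  156 158 156 164 163 164]
 [133 137 136  90  61  81  84  85  83  80  85  80  82  78  86 144 155 154
  157 155 159 163 163 163]]
(array([ 0.51812256, -0.17585205,  0.00211579]), [np.float64(1.2939467471039118e-05), np.float64(1.2939467471029847e-05)])
[ 0.51493822 -0.18046287  0.042     ] [ 0.64448843 -0.17145548  0.042     ] [ 0.65220696 -0.26111912  0.042     ] 0.12986296858861593
yaws 0.06941645730817256 0.08587151406589866
(57, 118) [ 0.5292 -0.2788  0.034 ]
(347, 91) [ 0.522  -0.2009  0.034 ]
(96, 152) [ 0.5375 -0.2677  0.04  ]
(396, 155) [ 0.5382 -0.1879  0.04  ]
(385, 499) [ 0.6381 -0.188   0.04  ]
(110, 497) [ 0.6377 -0.2681  0.04  ]
```

```bash
cat >> h.py <<'E'
CY=.072; CO=np.array([.5928,-.2203,0])
def corner(x,y,z): 
    c,s=np.cos(CY),np.sin(CY); return CO+np.array([c*x-s*y,s*x+c*y,z])
E
python3 - <<'E'
from h import *
p=camera_params("wrist");c1=(p,np.load("ws1.npy"));c2=(p,np.load("ws2.npy"))
print(tri([(c1,(323.4,115.1)),(c2,(325,201.5))]),tri([(c1,(323.4,115.1)),(cam("top"),(331,226))]))
print(togo(corner(-.105,-.005,.006),Rm=down(np.pi+CY)))
E
```

```text
(array([ 0.51886418, -0.17199796, -0.00854538]), [np.float64(0.002624117165851712), np.float64(0.002624117165851656)]) (array([ 0.52215882, -0.17126247, -0.03763358]), [np.float64(0.0008604378391953098), np.float64(0.0008604378391955661)])
(array([-0.0073, -0.0144,  0.2158]), array([-0.001 ,  0.0025, -0.0701]))
```

Run:
```python
from h import *
p=camera_params("wrist");c1=(p,np.load("ws1.npy"));c2=(p,np.load("ws2.npy"))
a=cv2.imread("pics/ws1.png");b=cv2.imread("pics/ws2.png");ga,gb=[cv2.cvtColor(i,6) for i in(a,b)]
print(c1[1].round(4),c2[1].round(4))
for nm,(u,v) in dict(fence=(323,115),tweez=(3,101),tray=(47,62),bolt=(340,127),plate=(212,129),top=(313,142)).items():
    h=12;u0=max(u-h,0);t=ga[v-h:v+h+1,u0:u+h+1]
    r=cv2.matchTemplate(gb[:300],t,cv2.TM_CCOEFF_NORMED);_,s,_,m=cv2.minMaxLoc(r)
    q=(m[0]+u-u0,m[1]+h);print(nm,q,round(s,2),tri([(c1,(u,v)),(c2,q)])[0].round(4))
```

```text
[[-3.000e-03  9.499e-01  3.127e-01  4.893e-01]
 [ 1.000e+00  2.800e-03  1.000e-03 -2.175e-01]
 [ 1.000e-04  3.127e-01 -9.499e-01  3.631e-01]
 [ 0.000e+00  0.000e+00  0.000e+00  1.000e+00]] [[-3.300e-03  9.494e-01  3.139e-01  3.978e-01]
 [ 1.000e+00  3.500e-03 -2.000e-04 -2.169e-01]
 [-1.300e-03  3.139e-01 -9.494e-01  3.635e-01]
 [ 0.000e+00  0.000e+00  0.000e+00  1.000e+00]]
fence (320, 214) 0.64 [ 0.5149 -0.1803  0.0415]
tweez (20, 187) 0.98 [ 0.4998 -0.4988  0.0028]
tray (61, 154) 0.98 [ 0.4645 -0.4443  0.0025]
bolt (336, 216) 0.73 [ 0.5286 -0.16    0.0096]
plate (217, 222) 0.96 [ 0.5287 -0.2799  0.0278]
top (18, 72) 0.83 [ 0.4414 -0.2102  0.3927]
```

Matching puts the fence's near end at z = 41.5 mm, its length at 130 mm and the top plate at 80×100 mm, all as specified. Lowering beside the stack.

Scaled: -0.07 rad is -0.0223.

```bash
python3 jog.py '[[0.04,[-0.007,-0.0144,0.04],[0,0,-0.0223]],[0.04,[-0.007,-0.0144,0.08],[0,0,-0.0223]],[0.04,[-0.007,-0.0144,0.12],[0,0,-0.0223]],[0.04,[-0.007,-0.0144,0.16],[0,0,-0.0223]],[0.04,[-0.007,-0.0144,0.195],[0,0,-0.0223]],[0.04,[-0.007,-0.0144,0.214],[0,0,-0.0223]],[0.04,[-0.007,-0.0144,0.214],[0,0,-0.0223]],[0.04,[-0.007,-0.0144,0.214],[0,0,-0.0223]]]'
python3 - <<'E'
from h import *
print(togo(corner(-.056,-.005,.007),Rm=down(np.pi+CY)),get_obs()["contact_force"])
shot("wrist","pics/wp1.png")
E
```

```text
t: 3.72
tool_pos: [0.4882, -0.2334, 0.0064]
tool_rot: [0.113, -3.139, -0.001]
contact_force: [0.4, -0.3, 0.5]
opening: 0.0399
grip_force: 0.0
(array([-0.0493,  0.0005, -0.0006]), array([ 0.0008, -0.0006, -0.0002])) [ 0.44362219 -0.30449666  0.48973542]
```

View pics/wp1.png

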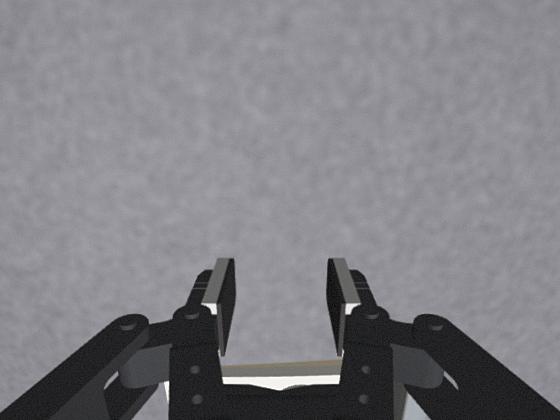

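The fingers are clear and the plates are ahead of them (bottom of image). Pushing gently along +x.

```bash
python3 jog.py '[[0.04,[-0.006,0,0],[0,0,0]],[0.04,[-0.012,0,0],[0,0,0]],[0.04,[-0.018,0,0],[0,0,0]],[0.04,[-0.023,0,0],[0,0,0]],[0.04,[-0.028,0,0],[0,0,0]],[0.04,[-0.032,0,0],[0,0,0]],[0.04,[-0.036,0,0],[0,0,0]],[0.04,[-0.039,0,0],[0,0,0]],[0.04,[-0.042,0,0],[0,0,0]],[0.04,[-0.044,0,0],[0,0,0]],[0.04,[-0.045,0,0],[0,0,0]]]'
python3 jog.py '[[0.04,[-0.001,0,0],[0,0,0]],[0.04,[-0.002,0,0],[0,0,0]],[0.04,[-0.002,0,0],[0,0,0]]]'
python3 jog.py '[[0.04,[-0.001,0,0],[0,0,0]],[0.04,[-0.002,0,0],[0,0,0]],[0.04,[-0.002,0,0],[0,0,0]]]'
```

```text
t: 4.68
tool_pos: [0.532, -0.2309, 0.0065]
tool_rot: [0.11, -3.139, -0.0]
contact_force: [-2.0, 0.4, 0.1]
opening: 0.04
grip_force: 0.9
t: 4.93
tool_pos: [0.5341, -0.2308, 0.0066]
tool_rot: [0.11, -3.14, -0.0]
contact_force: [-1.1, -0.3, -0.6]
opening: 0.04
grip_force: 0.3
t: 5.18
tool_pos: [0.536, -0.2305, 0.0066]
tool_rot: [0.11, -3.139, -0.001]
contact_force: [-0.7, -0.8, -0.1]
opening: 0.0401
grip_force: 0.9
```

```bash
for i in 1 ; do python3 jog.py '[[0.04,[-0.001,0,0],[0,0,0]],[0.04,[-0.002,0,0],[0,0,0]],[0.04,[-0.002,0,0],[0,0,0]]]'; done
python3 jog.py '[[0.04,[-0.001,0,0],[0,0,0]],[0.04,[-0.001,0,0],[0,0,0]],[0.04,[-0.001,0,0],[0,0,0]]]'
```

```text
t: 5.43
tool_pos: [0.5378, -0.2306, 0.0065]
tool_rot: [0.11, -3.139, -0.0]
contact_force: [-4.6, -0.2, 0.7]
opening: 0.0401
grip_force: 1.6
t: 5.68
tool_pos: [0.5379, -0.2306, 0.0065]
tool_rot: [0.111, -3.137, -0.0]
contact_force: [-6.2, -0.0, 2.5]
opening: 0.0403
grip_force: 3.4
```

Stopped at corner x = -55.5 mm with 6 N, which matches plates home in x. Adding a small extra tap, then retreating and reorienting for the y push.

```bash
python3 jog.py '[[0.04,[-0.001,0,0],[0,0,0]],[0.04,[-0.001,0,0],[0,0,0]],[0.04,[0.01,0,0],[0,0,0]],[0.04,[0.02,0,-0.01],[0,0,0]],[0.04,[0.02,0,-0.05],[0,0,0]],[0.04,[0.02,0,-0.09],[0,0,0]],[0.04,[0.02,0,-0.09],[0,0,0]]]'
python3 - <<'E'
from h import *
print(togo(corner(0,-.095,.095),Rm=down(np.pi/2+CY)),tool()[:3,3])
E
```

```text
t: 6.27
tool_pos: [0.5246, -0.2351, 0.1065]
tool_rot: [-0.109, 3.124, -0.014]
contact_force: [0.5, -1.5, 1.4]
opening: 0.04
grip_force: 0.0
(array([-0.0691, -0.0849,  0.0133]), array([0.0042, 0.0194, 1.5687])) [ 0.5245522  -0.23506713  0.10645197]
```

Scaled: 1.5708 rad is 0.5.

```bash
python3 jog.py '[[0.04,[-0.02,-0.04,0],[0,0,0.0382]],[0.04,[-0.04,-0.07,0],[0,0,0.0764]],[0.04,[-0.069,-0.085,0],[0,0,0.1146]],[0.04,[-0.069,-0.085,0],[0,0,0.1528]],[0.04,[-0.069,-0.085,0],[0,0,0.191]],[0.04,[-0.069,-0.085,0],[0,0,0.2292]],[0.04,[-0.069,-0.085,0],[0,0,0.2674]],[0.04,[-0.069,-0.085,0],[0,0,0.3056]],[0.04,[-0.069,-0.085,0],[0,0,0.3438]],[0.04,[-0.069,-0.085,0],[0,0,0.382]],[0.04,[-0.069,-0.085,0],[0,0,0.4202]],[0.04,[-0.069,-0.085,0],[0,0,0.4584]],[0.04,[-0.069,-0.085,0],[0,0,0.5]],[0.04,[-0.069,-0.085,0],[0,0,0.5]],[0.04,[-0.069,-0.085,0],[0,0,0.5]]]'
python3 - <<'E'
from h import *
print(togo(corner(0,-.095,.0065),Rm=down(np.pi/2+CY)),tool()[:3,3])
E
```

```text
t: 7.52
tool_pos: [0.5944, -0.312, 0.097]
tool_rot: [2.138, 2.3, 0.001]
contact_force: [-0.4, 0.2, 0.4]
opening: 0.0401
grip_force: 0.0
(array([-0.0033,  0.0049,  0.0906]), array([0.0017, 0.0007, 0.001 ])) [ 0.59437012 -0.31203809  0.09704106]
```

```bash
python3 jog.py '[[0.04,[0.003,0.005,0.035],[0,0,0]],[0.04,[0.003,0.005,0.065],[0,0,0]],[0.04,[0.003,0.005,0.085],[0,0,0]],[0.04,[0.003,0.005,0.09],[0,0,0]],[0.04,[0.003,0.005,0.09],[0,0,0]]]'
python3 jog.py '[[0.04,[-0.006,0,0],[0,0,0]],[0.04,[-0.012,0,0],[0,0,0]],[0.04,[-0.018,0,0],[0,0,0]],[0.04,[-0.023,0,0],[0,0,0]],[0.04,[-0.028,0,0],[0,0,0]],[0.04,[-0.032,0,0],[0,0,0]],[0.04,[-0.036,0,0],[0,0,0]],[0.04,[-0.039,0,0],[0,0,0]],[0.04,[-0.041,0,0],[0,0,0]],[0.04,[-0.043,0,0],[0,0,0]],[0.04,[-0.045,0,0],[0,0,0]],[0.04,[-0.045,0,0],[0,0,0]]]'
python3 -c "
from h import *
d=tool()[:3,3]-CO;c,s=np.cos(CY),np.sin(CY);print(c*d[0]+s*d[1],-s*d[0]+c*d[1])"
```

```text
t: 7.93
tool_pos: [0.5974, -0.3076, 0.0044]
tool_rot: [-2.138, -2.297, 0.001]
contact_force: [0.4, -0.6, -0.9]
opening: 0.04
grip_force: 0.0
t: 8.93
tool_pos: [0.6019, -0.3536, 0.0067]
tool_rot: [2.142, 2.298, -0.0]
contact_force: [0.4, -0.0, 0.5]
opening: 0.0401
grip_force: 0.0
-0.0005265652893223019 -0.1336529550795728
```

Tool +x is the push direction here. I backed off harmlessly, so I'll reverse.

```bash
python3 jog.py '[[0.04,[0.015,0,0],[0,0,0]],[0.04,[0.035,0,0],[0,0,0]],[0.04,[0.048,0,0],[0,0,0]],[0.04,[0.055,0,0],[0,0,0]],[0.04,[0.061,0,0],[0,0,0]],[0.04,[0.066,0,0],[0,0,0]],[0.04,[0.071,0,0],[0,0,0]],[0.04,[0.075,0,0],[0,0,0]],[0.04,[0.078,0,0],[0,0,0]],[0.04,[0.081,0,0],[0,0,0]],[0.04,[0.083,0,0],[0,0,0]],[0.04,[0.084,0,0],[0,0,0]],[0.04,[0.084,0,0],[0,0,0]]]'
python3 jog.py '[[0.04,[0.001,0,0],[0,0,0]],[0.04,[0.002,0,0],[0,0,0]],[0.04,[0.002,0,0],[0,0,0]]]'
python3 jog.py '[[0.04,[0.001,0,0],[0,0,0]],[0.04,[0.002,0,0],[0,0,0]],[0.04,[0.002,0,0],[0,0,0]]]'
```

```text
t: 10.02
tool_pos: [0.5959, -0.2699, 0.0069]
tool_rot: [2.142, 2.298, -0.001]
contact_force: [-0.6, -2.3, 1.7]
opening: 0.04
grip_force: 1.1
t: 10.27
tool_pos: [0.5959, -0.2679, 0.0069]
tool_rot: [2.142, 2.298, -0.001]
contact_force: [-0.0, -4.2, 1.0]
opening: 0.04
grip_force: 1.6
t: 10.52
tool_pos: [0.5961, -0.2675, 0.0071]
tool_rot: [2.139, 2.296, -0.003]
contact_force: [0.2, -9.2, -1.1]
opening: 0.0402
grip_force: 4.2
```

```bash
python3 jog.py '[[0.04,[-0.01,0,0],[0,0,0]],[0.04,[-0.02,0,-0.01],[0,0,0]],[0.04,[-0.03,0,-0.05],[0,0,0]],[0.04,[-0.03,0,-0.09],[0,0,0]],[0.04,[-0.03,0,-0.09],[0,0,0]],[0.04,[-0.03,0,-0.09],[0,0,0]]]'
python3 - <<'E'
from h import *
print(togo(corner(-.085,0,.0965),Rm=down(np.pi+CY)),tool()[:3,3])
E
```

```text
t: 11.02
tool_pos: [0.6005, -0.2974, 0.102]
tool_rot: [2.138, 2.292, 0.004]
contact_force: [-0.4, -1.2, -0.3]
opening: 0.0397
grip_force: 0.0
(array([ 0.0772, -0.0873,  0.0046]), array([ 0.0026,  0.0086, -1.5733])) [ 0.6004643  -0.29735431  0.10201289]
```

Scaled: -1.571 rad is -0.5001.

```bash
python3 jog.py '[[0.04,[0.03,-0.03,0],[0,0,-0.0382]],[0.04,[0.06,-0.06,0],[0,0,-0.0764]],[0.04,[0.077,-0.087,0],[0,0,-0.1146]],[0.04,[0.077,-0.087,0],[0,0,-0.1528]],[0.04,[0.077,-0.087,0],[0,0,-0.191]],[0.04,[0.077,-0.087,0],[0,0,-0.2292]],[0.04,[0.077,-0.087,0],[0,0,-0.2674]],[0.04,[0.077,-0.087,0],[0,0,-0.3056]],[0.04,[0.077,-0.087,0],[0,0,-0.3438]],[0.04,[0.077,-0.087,0],[0,0,-0.382]],[0.04,[0.077,-0.087,0],[0,0,-0.4202]],[0.04,[0.077,-0.087,0],[0,0,-0.4584]],[0.04,[0.077,-0.087,0],[0,0,-0.5001]],[0.04,[0.077,-0.087,0],[0,0,-0.5001]]]'
python3 - <<'E'
from h import *
d=tool()[:3,3]-CO;c,s=np.cos(CY),np.sin(CY);print(c*d[0]+s*d[1],-s*d[0]+c*d[1])
print(togo(corner(-.080,0,.0065),Rm=down(np.pi+CY)))
E
```

```text
t: 12.18
tool_pos: [0.5049, -0.2242, 0.0955]
tool_rot: [0.114, -3.138, -0.003]
contact_force: [0.0, 0.6, -0.7]
opening: 0.0403
grip_force: 0.0
-0.08797462410329898 0.0024694530093205555
(array([-0.0081, -0.0027,  0.089 ]), array([ 0.0023, -0.0018,  0.0005]))
```

```bash
python3 jog.py '[[0.04,[0.002,-0.003,0.035],[0,0,0]],[0.04,[0.002,-0.003,0.065],[0,0,0]],[0.04,[0.002,-0.003,0.085],[0,0,0]],[0.04,[0.002,-0.003,0.089],[0,0,0]],[0.04,[0.002,-0.003,0.089],[0,0,0]],[0.04,[-0.012,-0.003,0.089],[0,0,0]],[0.04,[-0.022,-0.003,0.089],[0,0,0]],[0.04,[-0.026,-0.003,0.089],[0,0,0]],[0.04,[-0.029,-0.003,0.089],[0,0,0]],[0.04,[-0.031,-0.003,0.089],[0,0,0]],[0.04,[-0.032,-0.003,0.089],[0,0,0]],[0.04,[-0.033,-0.003,0.089],[0,0,0]],[0.04,[-0.033,-0.003,0.089],[0,0,0]]]'
python3 jog.py '[[0.04,[-0.001,0,0],[0,0,0]],[0.04,[-0.001,0,0],[0,0,0]]]'
```

```text
t: 13.27
tool_pos: [0.5376, -0.2255, 0.0074]
tool_rot: [0.111, -3.137, -0.001]
contact_force: [-5.6, 0.3, 2.0]
opening: 0.04
grip_force: 2.3
t: 13.43
tool_pos: [0.5376, -0.2254, 0.0072]
tool_rot: [0.111, -3.134, -0.001]
contact_force: [-8.4, -0.6, 4.9]
opening: 0.0403
grip_force: 4.2
```

```bash
python3 jog.py '[[0.04,[0.01,0,0],[0,0,0]],[0.04,[0.02,0,-0.01],[0,0,0]],[0.04,[0.02,0,-0.05],[0,0,0]],[0.04,[0.02,0,-0.09],[0,0,0]],[0.04,[0.01,0,-0.13],[0,0,0]],[0.04,[-0.01,0,-0.165],[0,0,0]],[0.04,[-0.02,0,-0.2],[0,0,0]],[0.04,[-0.02,0,-0.215],[0,0,0]],[0.04,[-0.02,0,-0.215],[0,0,0]],[0.04,[-0.02,0,-0.215],[0,0,0]]]'
python3 - <<'E'
from h import *
c,im=shot("wrist","pics/ws3.png");np.save("ws3.npy",c[1])
cv2.imwrite("pics/ws3z.png",cv2.resize(im[95:275,195:365],(566,600),interpolation=cv2.INTER_CUBIC))
E
```

```text
t: 14.27
tool_pos: [0.5601, -0.2242, 0.2237]
tool_rot: [-0.11, 3.137, -0.002]
contact_force: [-0.9, -0.9, -0.4]
opening: 0.0396
grip_force: 0.0
```

View pics/ws3z.png

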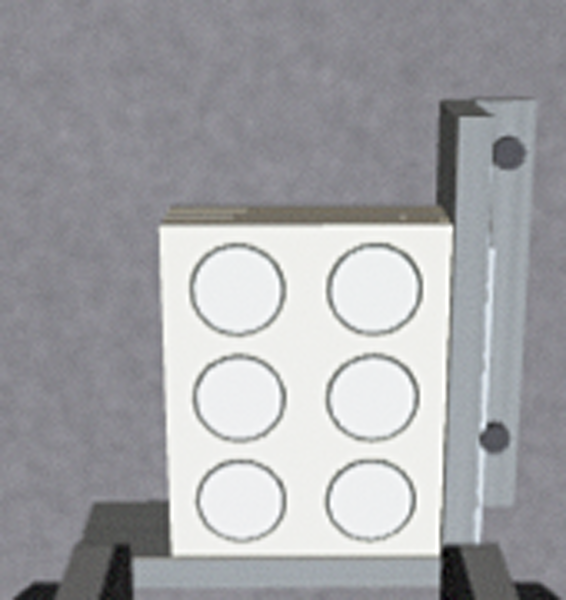

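The stack is flush with both fences: right edge along the left fence, bottom edge along the far fence. Now the knob's position and the lid's yaw.

Run:
```python
from h import *
p=camera_params("wrist");c3=(p,np.load("ws3.npy"));k=(p,np.load("wk1.npy"))
im=cv2.imread("pics/wk1.png")
g=cv2.cvtColor(im,6)
# bright cap inside dark ring near (279,237)
roi=g[205:260,250:310]; 
dark=(roi<70).astype(np.uint8); n,l,s,ce=cv2.connectedComponentsWithStats(dark); i=1+np.argmax(s[1:,4]); cs,_=cv2.findContours((l==i).astype(np.uint8),0,2)
print("darkbox",s[i],ce[i]+[250,205]); e=cv2.fitEllipse(max(cs,key=len)); print(e)
br=((roi>150)).astype(np.uint8); n,l,s,ce=cv2.connectedComponentsWithStats(br)
for j in range(1,n):
    if s[j,4]>200: print("bright",s[j],ce[j]+[250,205])
A=plane(k,(141,241),.121);B=plane(k,(394,289),.121);C=plane(k,(467,65),.121);print(A,B,C,np.linalg.norm(A-B),np.linalg.norm(B-C))
d=A-B;print("yaw far edge",np.arctan2(d[0],-d[1])); d=B-C;print("yaw side",np.arctan2(d[1],d[0]))
t,s_=cam("top"),cam("side")
for z in(.121,.162): print(plane(k,(279.5,237),z),plane(t,(197,195),z))
print(tri([(k,(279.5,237)),(t,(197,194.5)),(s_,(242,176))]))
pts=[plane(c3,(195+a/3.333,95+b/3.333),.04) for a,b in[(160,226),(452,224),(441,556),(173,555)]]
c,s=np.cos(CY),np.sin(CY)
for q in pts: q=q-CO; print((c*q[0]+s*q[1]).round(4),(-s*q[0]+c*q[1]).round(4))
```

```text
darkbox [  9   6  41  44 659] [278.50531108 227.05311077]
((28.462125778198242, 27.48068618774414), (40.12635040283203, 42.85020446777344), 0.9925452470779419)
bright [   0    0   60   55 1705] [280.46744868 232.31026393]
bright [ 14  19  30  28 665] [278.40150376 237.41353383]
[0.60752682 0.0812667  0.121     ] [0.66586095 0.35667162 0.121     ] [0.42918011 0.40435173 0.121     ] 0.28151508413772036 0.24143573531044318
yaw far edge -0.2087272585787993
yaw side -0.1987924475245488
[0.60234279 0.22900689 0.121     ] [0.59454146 0.23150827 0.121     ]
[0.58452348 0.2291891  0.162     ] [0.58852992 0.2243693  0.162     ]
(array([0.58819228, 0.22769357, 0.15846919]), [np.float64(0.0024517238182641854), np.float64(0.0034934378834523432), np.float64(0.0015554023584037743)])
-0.0445 -0.0353
-0.0451 0.0444
0.0558 0.0455
0.0556 -0.0347
```

```bash
cat >> h.py <<'E'
BY=-.203
E
python3 - <<'E'
from h import *
print(togo([.585,.228,.27],Rm=down(np.pi+BY)))
E
```

```text
(array([-0.0576,  0.4488, -0.0481]), array([ 0.0007, -0.0006,  0.2732]))
```

Scaled: 0.273 rad is 0.0869.

```bash
python3 jog.py '[[0.07,[-0.005,0.03,-0.04],[0,0,0.0159]],[0.07,[-0.0576,0.449,-0.048],[0,0,0.0869]],[0.07,[-0.0576,0.449,-0.048],[0,0,0.0869]],[0.07,[-0.0576,0.449,-0.048],[0,0,0.0869]],[0.07,[-0.0576,0.449,-0.048],[0,0,0.0869]],[0.07,[-0.0576,0.449,-0.048],[0,0,0.0869]],[0.07,[-0.0576,0.449,-0.048],[0,0,0.0869]],[0.07,[-0.0576,0.449,-0.048],[0,0,0.0869]],[0.07,[-0.0576,0.449,-0.048],[0,0,0.0869]],[0.07,[-0.0576,0.449,-0.048],[0,0,0.0869]],[0.07,[-0.0576,0.449,-0.048],[0,0,0.0869]],[0.07,[-0.0576,0.449,-0.048],[0,0,0.0869]],[0.07,[-0.0576,0.449,-0.048],[0,0,0.0869]],[0.07,[-0.0576,0.449,-0.048],[0,0,0.0869]],[0.07,[-0.0576,0.449,-0.048],[0,0,0.0869]]]'
python3 - <<'E'
from h import *
c,im=shot("wrist","pics/wk2.png");np.save("wk2.npy",c[1]); print(tool().round(4))
E
```

```text
t: 15.57
tool_pos: [0.585, 0.2266, 0.2689]
tool_rot: [-0.319, -3.123, 0.002]
contact_force: [0.5, -0.3, 0.6]
opening: 0.0704
grip_force: 0.0
[[-9.792e-01  2.030e-01 -1.700e-03  5.853e-01]
 [ 2.030e-01  9.792e-01 -9.000e-04  2.263e-01]
 [ 1.500e-03 -1.200e-03 -1.000e+00  2.695e-01]
 [ 0.000e+00  0.000e+00  0.000e+00  1.000e+00]]
```

View pics/wk2.png

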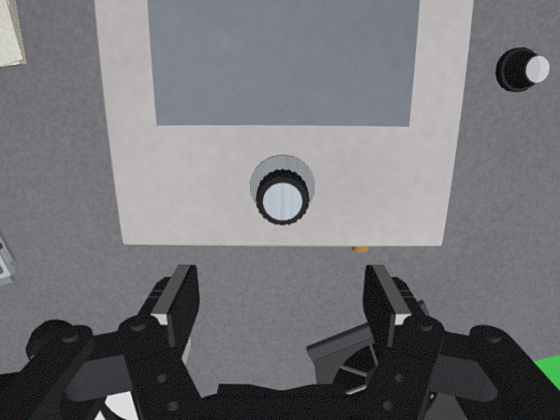

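The knob cap is at (282,202). The lid's far edge is level in the image at row 244, running (123,244) to (442,245), so the yaw is right.

Run:
```python
from h import *
p=camera_params("wrist");k=(p,np.load("wk1.npy"));c=(p,np.load("wk2.npy"))
g=cv2.cvtColor(cv2.imread("pics/wk2.png"),6); roi=(g[180:225,258:308]>150).astype(np.uint8)
n,l,s,ce=cv2.connectedComponentsWithStats(roi)
j=l[22,25]; q=ce[j]+[258,180]; print(q,s[j])
print(tri([(k,(278.4,237.4)),(c,q)]))
for z in (.158,.162): print(plane(c,q,z),plane(k,(278.4,237.4),z))
for a in((123,244.5),(442,245.5)): print(tri([(c,a),(k,(141,241) if a[0]==123 else (394,289))])[0])
x=np.array([np.cos(BY),np.sin(BY)]);
A=plane(c,(123,244.5),.121);B=plane(c,(442,245.5),.121);print(A,B,np.linalg.norm(A-B),"knob from edge",((A+B)[:2]/2-x*.056))
```

```text
[282.08637578 201.17720392] [   5    3   39   37 1123]
(array([0.5840716 , 0.22820382, 0.16393748]), [np.float64(2.0511203673844253e-05), np.float64(2.051120367376402e-05)])
[0.58593483 0.22784895 0.158     ] [0.58666988 0.22813962 0.158     ]
[0.58467314 0.22810053 0.162     ] [0.58492623 0.2281705  0.162     ]
[0.60623295 0.08269174 0.12603945]
[0.6716582  0.36005055 0.11157816]
[0.60893885 0.07904535 0.121     ] [0.66645572 0.35640238 0.121     ] 0.2832580291779519 knob from edge [0.58284718 0.22901394]
```

```bash
python3 - <<'E'
from h import *
print(togo([.5847,.2281,.132],Rm=down(np.pi+BY)),ctrl.tcp_to_grasp)
E
python3 jog.py '[[0.065,[0.0008,0.0015,0.04],[0,0,0]],[0.065,[0.0008,0.0015,0.08],[0,0,0]],[0.065,[0.0008,0.0015,0.115],[0,0,0]],[0.065,[0.0008,0.0015,0.132],[0,0,0]],[0.065,[0.0008,0.0015,0.1375],[0,0,0]],[0.065,[0.0008,0.0015,0.1375],[0,0,0]]]'
python3 -c "
from h import *
print(togo([.5847,.2281,.132],Rm=down(np.pi+BY)),get_obs()['contact_force'])"
```

```text
(array([0.0008, 0.0018, 0.1375]), array([-0.0012, -0.0015, -0.0014])) 0.0187
t: 16.12
tool_pos: [0.584, 0.2278, 0.131]
tool_rot: [-0.32, -3.121, 0.002]
contact_force: [-0.2, 1.2, 0.6]
opening: 0.065
grip_force: 0.0
(array([-0.0006,  0.0004, -0.001 ]), array([-0.0019, -0.0036, -0.0016])) [-0.16024433  1.20366529  0.63831787]
```

Closing on the knob with moderate force.

```bash
python3 jog.py '[[0.03,[0,0,0],[0,0,0]],[0.03,[0,0,0],[0,0,0]],[0.03,[0,0,0],[0,0,0]],[0.03,[0,0,0],[0,0,0]],[0.03,[0,0,0],[0,0,0]],[0.03,[0,0,0],[0,0,0]]]' 60
python3 jog.py '[[0.03,[0,0,0],[0,0,0]],[0.03,[0,0,0],[0,0,0]],[0.03,[0,0,0],[0,0,0]]]' 60
```

```text
t: 16.62
tool_pos: [0.5866, 0.2274, 0.1369]
tool_rot: [0.318, 3.122, -0.006]
contact_force: [-2.8, -8.2, 5.0]
opening: 0.0362
grip_force: 60.3
t: 16.87
tool_pos: [0.5866, 0.2274, 0.1369]
tool_rot: [0.318, 3.122, -0.006]
contact_force: [-2.6, -7.7, 5.3]
opening: 0.0364
grip_force: 60.3
```

```bash
python3 jog.py '[[0.03,[0,0,-0.003],[0,0,0]],[0.03,[0,0,-0.006],[0,0,0]],[0.03,[0,0,-0.006],[0,0,0]]]'
python3 jog.py '[[0.03,[0,0,-0.002],[0,0,0]],[0.03,[0,0,-0.004],[0,0,0]],[0.03,[0,0,-0.004],[0,0,0]]]'
```

```text
t: 17.12
tool_pos: [0.5859, 0.2275, 0.1401]
tool_rot: [0.318, 3.123, -0.006]
contact_force: [1.7, -6.8, -6.7]
opening: 0.0361
grip_force: 60.6
t: 17.37
tool_pos: [0.5853, 0.2276, 0.1432]
tool_rot: [0.318, 3.124, -0.006]
contact_force: [0.6, -4.9, -8.8]
opening: 0.0361
grip_force: 60.8
```

```bash
python3 -c "
from h import *
print(tool().round(4),get_obs()['wrist_torque'])"
```

```text
[[-9.795e-01  2.016e-01  7.000e-04  5.853e-01]
 [ 2.016e-01  9.795e-01 -3.700e-03  2.276e-01]
 [-1.400e-03 -3.500e-03 -1.000e+00  1.432e-01]
 [ 0.000e+00  0.000e+00  0.000e+00  1.000e+00]] [-0.86829787 -0.5571484   0.00881413]
```

```bash
python3 jog.py '[[0.03,[0,0,-0.002],[0,0,0]],[0.03,[0,0,-0.004],[0,0,0]],[0.03,[0,0,-0.004],[0,0,0]]]'
```

```text
t: 17.62
tool_pos: [0.5843, 0.2277, 0.1466]
tool_rot: [-0.318, -3.124, 0.006]
contact_force: [-1.4, -5.6, -8.6]
opening: 0.036
grip_force: 60.9
```

The lid rose nearly 10 mm at a steady 8.6 N with no hard stop, so the bolt isn't caught and no turn is needed. Working out the opening arc in tool axes.

```bash
cat > arc.py <<'E'
from h import *
import sys
yv=np.array([-np.sin(BY),np.cos(BY),0]);xv=np.array([np.cos(BY),np.sin(BY),0])
K=np.array([.5855,.2278,0]); H=K-.19*xv; H[2]=.110
T0=np.eye(4);T0[:3,:3]=down(np.pi+BY);T0[:3,3]=[.5858,.2276,.1365]
def at(th):
    Q=R.from_rotvec(-yv*th).as_matrix(); T=np.eye(4);T[:3,:3]=Q@T0[:3,:3];T[:3,3]=H+Q@(T0[:3,3]-H);return T
if __name__=="__main__":
    for th in map(float,sys.argv[1:]):
        T=at(th);print(th,*togo(T[:3,3],Rm=T[:3,:3]),T[:3,3].round(3))
E
python3 arc.py .05 .1 .15 .2 .25 .3 .35 .4
```

```text
0.05 [0.0001 0.0002 0.0006] [-0.0041 -0.0513  0.0002] [0.584 0.228 0.146]
0.1 [ 0.0021  0.0001 -0.0088] [-0.0041 -0.1013  0.0003] [0.582 0.228 0.155]
0.15 [ 0.0046  0.0001 -0.018 ] [-0.0041 -0.1513  0.0004] [0.58  0.229 0.165]
0.2 [ 0.0076  0.     -0.0272] [-0.0041 -0.2013  0.0005] [0.577 0.229 0.174]
0.25 [ 0.011   0.     -0.0362] [-0.0041 -0.2513  0.0006] [0.574 0.23  0.183]
0.3 [ 0.0149 -0.     -0.0449] [-0.0041 -0.3013  0.0007] [0.57  0.231 0.192]
0.35 [ 0.0192 -0.0001 -0.0535] [-0.0041 -0.3513  0.0008] [0.566 0.232 0.2  ]
0.4 [ 0.0239 -0.0001 -0.0619] [-0.004  -0.4013  0.001 ] [0.561 0.233 0.209]
```

Units first: turns go in shares of 180 degrees. So -0.15 rad is -0.0477.

```bash
python3 jog.py '[[0.03,[0,0,0],[0,-0.008,0]],[0.03,[0,0,0],[0,-0.0159,0]],[0.03,[0.002,0,-0.009],[0,-0.0318,0]],[0.03,[0.0046,0,-0.018],[0,-0.0477,0]],[0.03,[0.0046,0,-0.018],[0,-0.0477,0]]]'
python3 arc.py .15 .2 .25 .3 .35 .4 .45 .5; python3 -c "
from h import *
print(get_obs()['wrist_torque'])"
```

```text
t: 18.03
tool_pos: [0.5796, 0.2288, 0.1671]
tool_rot: [0.302, 2.975, -0.03]
contact_force: [-0.2, -7.3, -4.6]
opening: 0.0361
grip_force: 61.6
0.15 [0.0002 0.0001 0.0025] [-0.0042  0.0022  0.0013] [0.58  0.229 0.165]
0.2 [ 0.0017  0.     -0.007 ] [-0.0042 -0.0478  0.0014] [0.577 0.229 0.174]
0.25 [ 0.0037  0.     -0.0164] [-0.0042 -0.0978  0.0015] [0.574 0.23  0.183]
0.3 [ 0.0062 -0.     -0.0257] [-0.0041 -0.1478  0.0016] [0.57  0.231 0.192]
0.35 [ 0.0092 -0.0001 -0.0348] [-0.0041 -0.1978  0.0017] [0.566 0.232 0.2  ]
0.4 [ 0.0126 -0.0001 -0.0438] [-0.0041 -0.2478  0.0018] [0.561 0.233 0.209]
0.45 [ 0.0164 -0.0001 -0.0526] [-0.004  -0.2978  0.0019] [0.556 0.234 0.217]
0.5 [ 0.0207 -0.0002 -0.0612] [-0.004  -0.3478  0.002 ] [0.551 0.235 0.225]
[-1.20451101  0.40385678 -0.18753069]
```

Scaled: -0.35 rad is -0.1114.

```bash
python3 jog.py '[[0.03,[0.002,-0.0005,-0.007],[0,-0.0159,0]],[0.03,[0.004,-0.001,-0.016],[0,-0.0318,0]],[0.03,[0.006,-0.0015,-0.025],[0,-0.0477,0]],[0.03,[0.009,-0.0015,-0.034],[0,-0.0637,0]],[0.03,[0.0125,-0.0015,-0.043],[0,-0.0796,0]],[0.03,[0.0164,-0.0015,-0.052],[0,-0.0955,0]],[0.03,[0.0205,-0.0015,-0.061],[0,-0.1114,0]],[0.03,[0.0205,-0.0015,-0.061],[0,-0.1114,0]]]'
python3 arc.py .5 .55 .6 .65 .7 .75 .8 .85
python3 - <<'E'
from h import *
print(get_obs()['wrist_torque'],get_obs()['q'])
shot("side","pics/side1.png")
E
```

```text
t: 18.7
tool_pos: [0.5508, 0.2348, 0.2252]
tool_rot: [0.266, 2.626, -0.069]
contact_force: [1.7, -5.5, -1.6]
opening: 0.0367
grip_force: 62.0
0.5 [0.0006 0.0001 0.0005] [0.0002 0.0035 0.0009] [0.551 0.235 0.225]
0.55 [ 0.0021  0.0001 -0.009 ] [ 0.0002 -0.0465  0.0009] [0.545 0.236 0.232]
0.6 [ 0.0041  0.0001 -0.0184] [ 0.0002 -0.0965  0.0009] [0.539 0.237 0.239]
0.65 [ 0.0065  0.0001 -0.0277] [ 0.0002 -0.1465  0.0009] [0.532 0.239 0.246]
0.7 [ 0.0095  0.0001 -0.0368] [ 0.0002 -0.1965  0.0009] [0.525 0.24  0.253]
0.75 [ 0.0129  0.0001 -0.0458] [ 0.0003 -0.2465  0.0009] [0.518 0.242 0.259]
0.8 [ 0.0167  0.0001 -0.0547] [ 0.0003 -0.2965  0.0008] [0.511 0.243 0.265]
0.85 [ 0.021   0.0001 -0.0633] [ 3.000e-04 -3.465e-01  8.000e-04] [0.503 0.245 0.27 ]
[-0.7060448   0.46787655 -0.42413211] [ 0.40817779 -0.2407218   1.95531648 -0.32916088  1.02780698 -0.84656059]
```

View pics/side1.png

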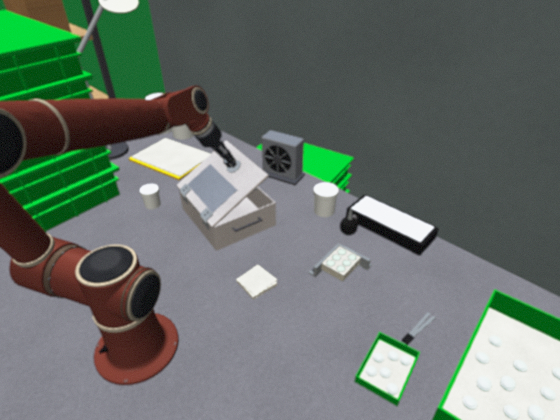

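The lid is open and follows the gripper at the knob, near (232,165). The stack sits square at (343,261) and everything else is in place. Continuing to 0.85 rad.

Scaled: -0.35 rad is -0.1114.

```bash
python3 jog.py '[[0.03,[0.002,-0.0005,-0.009],[0,-0.0159,0]],[0.03,[0.004,-0.001,-0.0185],[0,-0.0318,0]],[0.03,[0.0065,-0.001,-0.028],[0,-0.0477,0]],[0.03,[0.0095,-0.001,-0.037],[0,-0.0637,0]],[0.03,[0.013,-0.001,-0.046],[0,-0.0796,0]],[0.03,[0.0167,-0.001,-0.055],[0,-0.0955,0]],[0.03,[0.021,-0.001,-0.0635],[0,-0.1114,0]],[0.03,[0.021,-0.001,-0.0635],[0,-0.1114,0]],[0.03,[0.021,-0.001,-0.0635],[0,-0.1114,0]],[0.03,[0.021,-0.001,-0.0635],[0,-0.1114,0]],[0.03,[0.021,-0.001,-0.0635],[0,-0.1114,0]]]'
python3 arc.py .8 .85
python3 - <<'E'
from h import *
shot("side","pics/side2.png"); print(get_obs()['dq'].round(3))
E
```

```text
t: 19.67
tool_pos: [0.5048, 0.2443, 0.2699]
tool_rot: [0.233, 2.28, -0.102]
contact_force: [4.1, 2.3, 3.3]
opening: 0.0362
grip_force: 62.5
0.8 [-0.0002 -0.0001  0.0077] [ 0.0024  0.0513 -0.0016] [0.511 0.243 0.265]
0.85 [ 0.0009 -0.     -0.0018] [ 0.0024  0.0013 -0.0017] [0.503 0.245 0.27 ]
[ 0.004 -0.002  0.005 -0.009 -0.002  0.005]
```

View pics/side2.png

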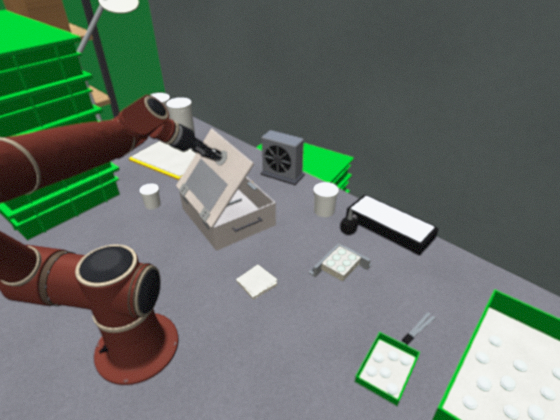

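The lid stands about 48° open, held steady by the knob near (218,156), and the stack is still square at (343,261). Handing in.

```bash
python3 -c "
from station import ctrl, job, get_image, camera_params, get_obs
print(job.finish_job())"
```

```text
the job is handed in; nothing more can be done
None
```

The stack is square against both fences, the tug showed the latch was free so I did not turn the knob, and I handed the job in with the gripper holding the lid by the knob at about 48°.

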